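# Cover the nut pot and show its label to the phone

## Task

The allergen record needs a photo of the pot of nuts that stands open in the wooden tray. Put the loose lid on it so that it sits down level all round, then lift the covered pot out of its well and hold it upright in front of the phone on the stand, its label about 18 cm from the lens, centred at lens height and squarely facing the lens, with no finger on the label. Finish while still holding it there, and leave the other two pots and the phone alone.

Things in the scene. Friction and masses are not known exactly. Their poses are not given: they have to be found in the camera images.
- open_pot_mid (a point): centre (half-way up) of the open brushed-steel pot of hazelnuts, the only one of the three pots without a lid: straight-sided, 57 mm outside diameter, 70 mm high, wall 4 mm, bore 49 mm, about 0.2 kg. Point on its axis, 35 mm above its underside, z up. Its label faces along -x of this frame. It stands in a well with its underside 10 mm above the worktop, its rim at 80 mm
- open_pot: the same open pot, given at the centre of its underside; z up, label on its -x side; its rim is 70 mm above this
- open_pot_label: the open pot's card label, 30 mm wide and 24 mm high, in a thin frame 2 mm proud, at heights 23 to 49 mm of the pot; origin on the pot's AXIS at the height of the label's centre (36 mm above the underside), axes as the pot's; the face of the card is 30 mm along -x from here
- lid_knob (a point): centre of the knob of the loose steel lid, which lies plug-down on the worktop in front of the tray. Knob round, 17 mm in diameter, 11 to 26 mm above the underside; flange 55 mm in diameter, 4 mm thick; below it a black plug 46 mm in diameter, 7 mm deep, chamfered; 0.06 kg. Point on the axis, 19 mm above the underside, 12 mm above the flange's underside; z up
- lid_seat (a point): centre of the underside of the lid's flange (the seating face), 12 mm below the knob centre on the lid's axis; seated, it lies on the pot's rim
- lid: the same loose lid, given at the centre of the underside of its plug; z up
- open_pot_rim (a point): centre of the open pot's mouth at rim height; z up along the pot's axis. The lid's plug drops in here with 1.5 mm play all round
- tray: fixed wooden tray, 100 mm (x) by 310 mm (y) by 24 mm high, origin under its centre; three round wells 60 mm in diameter and 14 mm deep, at y = -100, 0 and +100 mm of its frame. A pot stands in each, with 1.5 mm play
- pot_b: one of the two pots that already have a lid, standing in the tray (its knob's top is 89 mm above its underside); origin at the centre of its underside. Leave it alone
- pot_c: the other pot that already has a lid, same sizes. Leave it alone
- lens (a point): centre of the phone's rear lens, 165 mm above the worktop, in the middle of the phone's width. The lens looks along -x of this frame (level); z is up. A point 18 cm in front of the lens is at [-0.18, 0, 0] here
- phone: phone (74 mm wide, 152 mm high, top edge 196 mm above the worktop) held upright in a clamp on a fixed round-footed stand (foot 90 mm in diameter) at the left of the work; origin on the worktop under the phone, its back with the round camera module looks along -x of this frame

How it is judged:
By the outcome, as a careful person would: the job done as asked, in the order asked, and still so for the second after the job is handed in, while the arm keeps its last pose, push and grip.
It also fails if it takes over 61 s, if anything falls off the work surface, if the arm or the gripper's body presses on something with over 40 N, if the wrist force passes 120 N, or if a joint passes its speed limit or range.

## Robot

A 6-joint arm with a two-finger parallel gripper is mounted at the origin on a cart in front of the work surface, level with it; the furniture and walls round the work are solid. World frame = base frame: x ahead of the robot, y to its left, z up, the work surface at z = 0. Lengths are in mm, angles in rad, forces in N, time in s.
With the tool pointing down it reaches from about 225 to 875 mm from the base axis. Payload 3.4 kg.
Tool frame: the origin (TCP) lies at the very end of the fingers, on their centre line; the grasp point (between the pads) lies 19 mm behind it (grip_point_offset is the distance from the TCP to the grasp point, in mm); z points along the fingers, y is the line along which they close (so a half turn about z gives the same grasp; the last joint's range is limited). The gripper opens to 85 mm and grips with 20 to 120 N. Pads are 22 mm wide; open, the fingers measure 114 mm over their backs; the gripper's body (76 mm by 85 mm) begins 54 mm behind the grasp point. The pads swing forward as they close: fully open they stand 13 mm farther back than shut.
Start: joints at [-1.42, 0.276, 1.505, -0, 1.361, -0.121], TCP at [154.366, -553.926, 231.328] pointing down, gripper open.
Joint ranges: [-2.89, 2.89], [-0.75, 2.08], [0.22, 2.7], [-1.18, 4.32], [0.11, 2.71], [-2.7, 2.7]. Speed limits (rad/s): [2.57, 2.57, 3.14, 3.14, 3.14, 3.14].

## Interface

Orientations are given as a unit quaternion [x, y, z, w].
In Python, from rig import read_state, read_camera, close_job, grip_point_offset gives the robot as it stands. The module is installed in compiled form; this text tells all that it offers.
- The arm moves only by the tool send_rows, never from a script. Its argument "steps" is one flat list of numbers, 4 for each row, row after row: the shift along the world's x, y, z scaled (see below), then the turn about the world's z scaled (see below). A call has 1 to 5 rows; each row is the pose to reach, as a shift and turn from the pose commanded when the call began, turning the shorter way round; what a row does not reach only later rows make up. The controller multiplies each number of a shift by 800 mm and each number of a turn by pi rad. A row lasts 1/12 s, in which the tool goes at most 41.7 mm and 7.16 degrees, less where a joint would pass 70% of its speed; a pose out of reach is approached as far as the arm can. A call with a number of a shift or a turn outside -1 to 1 is refused whole. A call with a gripper value outside its range is refused whole. "gripper" is the opening, from 0 (shut) to 1 (fully open), set as the call begins (left out, the last holds). The fingers move at their own pace and stop on an object; the grip force is fixed at half the most. Time passes only in rows, so rows that repeat a pose let the fingers close. It gives the time, the measured TCP pose, the force, the opening and the grip force at its end, in the units of the state.
- read_state(): the state, without advancing time (a new reading comes with each control period).
- read_camera(name): name is "scene" or "top" or "wrist"; returns a dict with "color" (480x640x3 uint8, blue, green, red), "fx", "fy", "cx", "cy" (pixels), "R" (3x3) and "t" (3): a world point X has camera coordinates R X + t; the wrist camera has in their place "mount" (4x4, takes a point from camera to tool coordinates, whose origin is the TCP and whose axes are the flange's). Camera axes: x right, y down, z forward; pixel columns grow to the right and rows downward; lengths in mm; the calibration is good to about 2 mm. The wrist camera is an equidistant fisheye: a pixel r from the principal point sees the ray r / f radians off the axis. A picture is of the moment at which its call begins: read the wrist's pose just before it. There is no depth.
- close_job(): hands the job in; it is judged then, once.
The state is a dict: "time_s": time; "joint_pos": joint angles; "joint_vel": joint speeds; "effort": joint torques, N m; "tool_pos": TCP position; "orientation": TCP orientation; "ft_force": force on the tool from outside, world axes, zero at the start; "moment": the same for the moment, N m; "grip_width": opening from 0.0 (shut) to 1.0 (fully open); "grasp_force": force on a finger pad.
Only numpy, scipy, OpenCV 4.12 (cv2) and the standard library are available. Lean on these libraries where they do the work, as an engineer would, in place of code of your own. Each camera call takes 0.05 s, during which the arm holds its last target. There are 200 camera calls.

## Working session

There is one attempt and no reset: what is moved stays moved. The work goes in short steps, Python scripts to look and compute and a tool call to move; the robot and the scene stay as the last step left them, time stands still between calls to the robot, and variables do not carry over. Pictures are saved under pics/ and viewed, at most 10 in all, crops included, and the job is handed in when it is done.

Besides the shell and the picture viewer there is one more tool, called after "Emit:" as name(argument=value, ...) on one line, values as JSON. send_rows: Moves the arm, as the interface text tells. Its arguments: {"type":"object","properties":{"steps":{"type":"array"},"gripper":{"type":"number"}},"required":["steps"]}

```bash
mkdir -p pics
python3 - <<'E'
from rig import *
import cv2,numpy as np
s=read_state();print({k:np.round(v,3) for k,v in s.items()},grip_point_offset)
for n in("scene","top"):
    c=read_camera(n);cv2.imwrite(f"pics/{n}0.png",c["color"])
    print(n,c["fx"],c["cx"],c["cy"],np.round(c["R"],4).tolist(),np.round(c["t"],1), np.round(-c["R"].T@c["t"],1))
E
```

```text
{'time_s': np.float64(0.0), 'joint_pos': array([-1.42 ,  0.277,  1.506,  0.   ,  1.361, -0.121]), 'joint_vel': array([-0.001, -0.002,  0.001, -0.002, -0.001, -0.   ]), 'effort': array([ 4.0000e-03, -4.1677e+01, -2.4581e+01,  0.0000e+00,  1.1000e-02,
       -0.0000e+00]), 'tool_pos': array([ 154.289, -553.342,  230.412]), 'orientation': array([ 0.991,  0.135, -0.   , -0.001]), 'ft_force': array([0.172, 0.651, 0.09 ]), 'moment': array([-0.024, -0.035, -0.023]), 'grasp_force': np.float64(0.0), 'grip_width': np.float64(0.999)} 18.700000000000003
scene 496.27995146846683 320.2746904991533 240.68147742396184 [[-0.5923, -0.8057, 0.0045], [-0.5988, 0.4364, -0.6716], [0.5391, -0.4005, -0.7409]] [351.5 371.1 758.2] [ 21.6 424.9 809.4]
top 545.3144460904269 324.56987727124687 233.77812138799132 [[-0.0223, -0.9996, 0.0154], [-0.9945, 0.0206, -0.1023], [0.1019, -0.0176, -0.9946]] [  34.2  518.4 1208.4] [ 393.2   44.7 1254.4]
```

View pics/scene0.png

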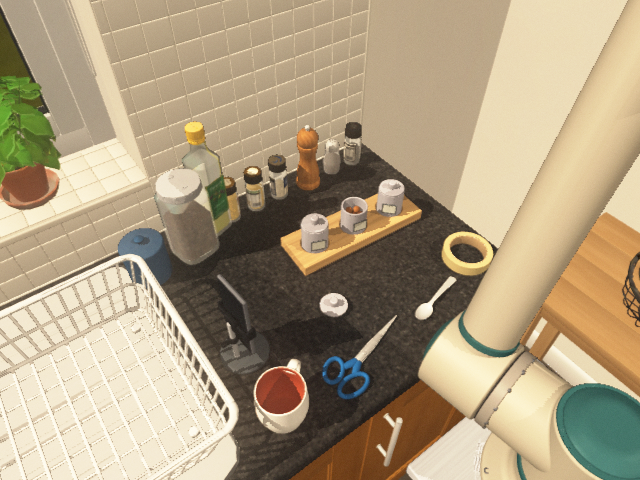

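View pics/top0.png

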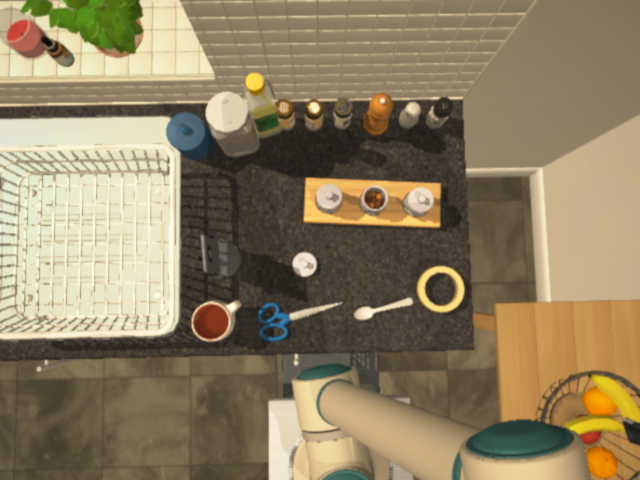

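The overview shows the tray in the top view around (373,203), with the open pot in the middle at (374,200). The loose lid is at (304,264), and the phone stands at (215,255) facing right, which is world -y. Next I'll zoom in on the phone and measure the circles.

```bash
cat > h.py <<'E'
import numpy as np,cv2
from rig import *
def onplane(c,px,z):
    px=np.atleast_2d(px).astype(float)
    d=np.c_[(px[:,0]-c["cx"])/c["fx"],(px[:,1]-c["cy"])/c["fy"],np.ones(len(px))]@c["R"]
    o=-c["R"].T@c["t"]; return o+d*((z-o[2])/d[:,2])[:,None]
def proj(c,X):
    p=np.atleast_2d(X)@c["R"].T+c["t"]; return np.c_[c["fx"]*p[:,0]/p[:,2]+c["cx"],c["fy"]*p[:,1]/p[:,2]+c["cy"]]
E
python3 - <<'E'
from h import *
t=read_camera("top");s=read_camera("scene")
a=cv2.resize(t["color"][185:285,180:330],None,fx=4,fy=4,interpolation=cv2.INTER_CUBIC)[:,:400*2]
b=cv2.resize(s["color"][260:380,190:290],None,fx=3,fy=3,interpolation=cv2.INTER_CUBIC)
# rectified (z=24) tray mask by colour
hsv=cv2.cvtColor(t["color"],cv2.COLOR_BGR2HSV)
m=cv2.inRange(hsv,(8,70,90),(30,255,255));m[:170]=0;m[235:]=0;m[:,:290]=0;m[:,450:]=0
m=cv2.morphologyEx(m,cv2.MORPH_CLOSE,np.ones((5,5)))
cs=max(cv2.findContours(m,0,2)[0],key=cv2.contourArea);r=cv2.minAreaRect(cv2.convexHull(cs));bx=cv2.boxPoints(r)
P=onplane(t,bx,24);print("tray",np.round(P,1).tolist(),P.mean(0).round(1),[np.linalg.norm(P[i]-P[i-1]).round(1) for i in range(4)])
# lid: bright grey blob on dark
g=cv2.cvtColor(t["color"],cv2.COLOR_BGR2GRAY);k=cv2.inRange(g,110,255);k[:248]=0;k[282:]=0;k[:,:288]=0;k[:,322:]=0
cs=max(cv2.findContours(k,0,2)[0],key=cv2.contourArea);c,rad=cv2.minEnclosingCircle(cs);e=cv2.fitEllipse(cs)
print("lid",c,rad,e,onplane(t,c,11).round(1),onplane(t,e[0],11).round(1),onplane(t,[e[0][0]+e[1][0]/2,e[0][1]],11).round(1))
for nm,px in(("potmid",(374,200)),("phone215",(205,240))):print(nm,onplane(t,px,80).round(1),onplane(t,px,196).round(1))
canvas=np.zeros((600,800,3),np.uint8)
c1=cv2.resize(t["color"][215:290,185:335],None,fx=4,fy=4,interpolation=3);canvas[:300,:600]=c1
c2=cv2.resize(t["color"][175:232,300:445],None,fx=3,fy=3,interpolation=3);canvas[300:300+c2.shape[0],:c2.shape[1]]=c2
c3=cv2.resize(s["color"][270:370,205:285],None,fx=3,fy=3,interpolation=3);canvas[300:600,500:740]=c3
cv2.imwrite("pics/crop1.png",canvas)
E
```

```text
tray [[536.0, 73.9, 24.0], [653.7, 66.7, 24.0], [633.7, -249.4, 24.0], [515.9, -239.1, 24.0]] [584.8 -87.   24. ] [np.float64(313.6), np.float64(117.9), np.float64(316.7), np.float64(118.3)]
lid (304.15216064453125, 263.84783935546875) 12.592499732971191 ((304.3095397949219, 263.6811218261719), (23.825042724609375, 24.83305549621582), 151.53125) [[452.7  70.8  11. ]] [[453.1  70.4  11. ]] [[452.5  43.3  11. ]]
potmid [[585.4 -85.5  80. ]] [[566.4 -72.7 196. ]]
phone215 [[505.4 282.   80. ]] [[494.3 258.5 196. ]]
```

View pics/crop1.png

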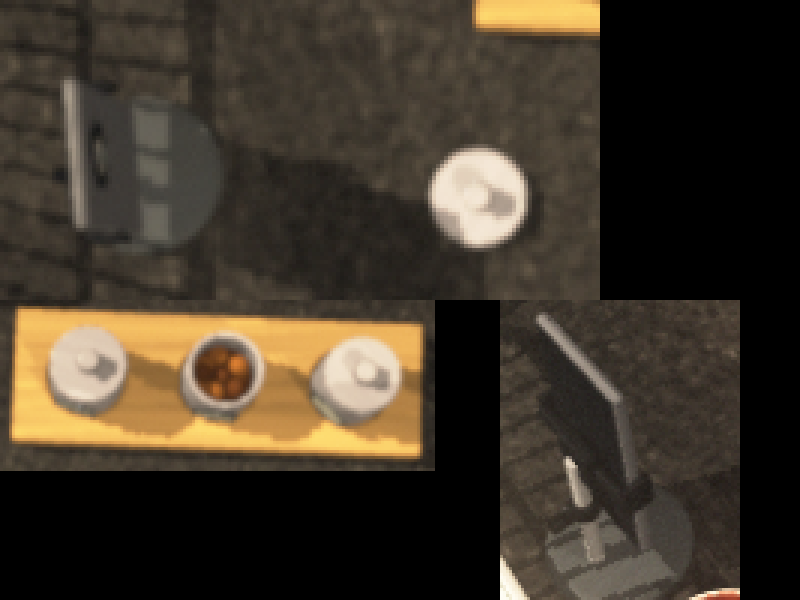

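The crop shows the phone's top edge running from about (202.5,235) to (205.5,272) in the top view. The lid is at (304,263.7), and the open pot's rim is near (374.3,198.5), with its label toward the robot.

Run:
```python
from h import *
t=read_camera("top");s=read_camera("scene")
A=onplane(t,[[202.5,235],[205.5,272]],196);print("phone top edge",A.round(1),A.mean(0).round(1),np.linalg.norm(A[0]-A[1]).round(1))
# scene: top corners crop (205,270) x3 : (545-500,318-300)->, (622-500,398-300)
B=onplane(s,[[205+42/3,270+18/3],[205+122/3,270+100/3]],196);print("scene",B.round(1),B.mean(0).round(1),np.linalg.norm(B[0]-B[1]).round(1))
d=A[0]-A[1];print("yaw edge deg from +x",np.degrees(np.arctan2(d[1],d[0])), np.degrees(np.arctan2(*(B[0]-B[1])[[1,0]])))
print("rim",onplane(t,[374.3,198.5],80).round(1)); print("lid rad ok? scene lid",onplane(s,[334,303],11).round(1))
# pot rim expectation in scene
print(proj(s,[[584,-86,80],[584,-86,10],[452.7,70.5,11]]).round(1))
canvas=np.zeros((600,800,3),np.uint8)
c1=cv2.resize(s["color"][185:265,290:420],None,fx=6,fy=6,interpolation=3);canvas[:480,:780]=c1
cv2.imwrite("pics/crop2.png",canvas)
```

```text
phone top edge [[504.2 263.4 196. ]
 [432.2 257.6 196. ]] [468.2 260.5 196. ] 72.2
scene [[501.2 265.7 196. ]
 [431.8 258.5 196. ]] [466.5 262.1 196. ] 69.8
yaw edge deg from +x 4.6193032883162255 5.933594917505419
rim [[588.7 -86.3  80. ]]
lid rad ok? scene lid [[454.7  68.9  11. ]]
[[355.9 207.6]
 [354.1 230.4]
 [334.  304.1]]
```

View pics/crop2.png

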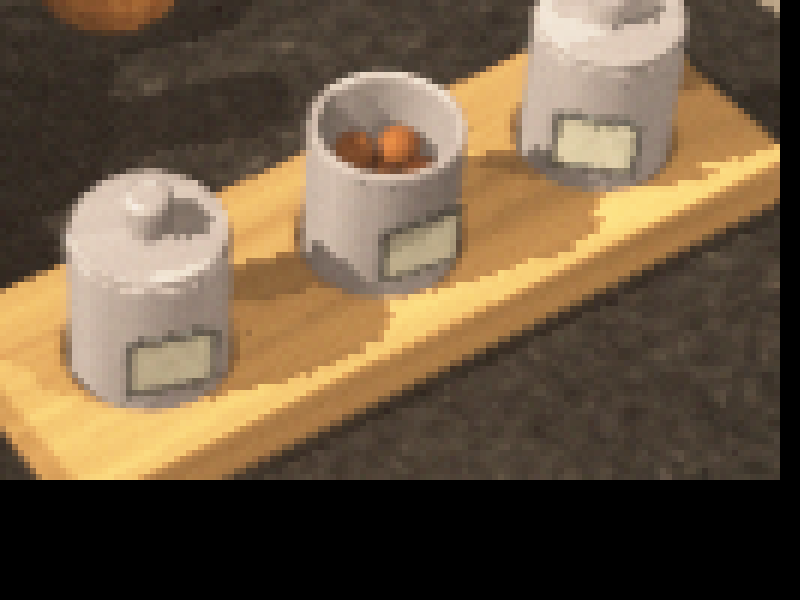

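The open pot's label is centred near scene pixel (360.2,225.8), and its rim is centred near (354.3,206.2).

Run:
```python
from h import *
s=read_camera("scene")
r=onplane(s,[354.3,206.2],80)[0];l=onplane(s,[[360.2,225.8],[(380/6)+290,(255/6)+185],[460/6+290,(232/6)+185]],46)
print(r.round(1),l.round(1))
for c in((586,-86.5),tuple(r[:2])):
  d=l[:,:2]-c;print(c,np.hypot(*d.T).round(1),np.degrees(np.arctan2(d[:,1],d[:,0])).round(1))
```

```text
[589.4 -86.   80. ] [[561.5 -82.   46. ]
 [566.2 -67.   46. ]
 [558.2 -97.3  46. ]]
(586, -86.5) [24.9 27.8 29.8] [ 169.6  135.5 -158.8]
(np.float64(589.3502344078665), np.float64(-85.95899795640855)) [28.2 29.9 33.1] [ 171.9  140.7 -160.1]
```

Emit:
send_rows(steps=[0.015,0.031,-0.003,0.035,0.03,0.062,-0.006,0.07,0.045,0.093,-0.01,0.105,0.06,0.125,-0.014,0.14,0.075,0.156,-0.018,0.174], gripper=1)

```text
time_s: 0.77
tool_pos: [214.7, -427.8, 216.8]
orientation: [0.916, 0.4, 0.0, 0.0]
ft_force: [-0.2, 0.4, -0.0]
grip_width: 1.0
grasp_force: 0.0
```

Emit:
send_rows(steps=[0.015,0.031,-0.003,0.035,0.03,0.062,-0.006,0.07,0.045,0.093,-0.01,0.105,0.06,0.125,-0.014,0.14,0.075,0.156,-0.018,0.174])

```text
time_s: 1.18
tool_pos: [274.7, -303.0, 202.5]
orientation: [0.774, 0.633, 0.0, 0.0]
ft_force: [0.5, 0.1, -0.0]
grip_width: 1.006
grasp_force: 0.0
```

Emit:
send_rows(steps=[0.015,0.031,-0.003,0.035,0.03,0.062,-0.006,0.07,0.045,0.093,-0.01,0.105,0.06,0.125,-0.014,0.14,0.075,0.156,-0.018,0.174])

```text
time_s: 1.6
tool_pos: [334.7, -178.2, 188.2]
orientation: [0.575, 0.818, 0.0, 0.0]
ft_force: [0.8, -0.6, -0.1]
grip_width: 0.999
grasp_force: 0.0
```

Emit:
send_rows(steps=[0.015,0.031,-0.003,0.035,0.03,0.062,-0.006,0.07,0.045,0.093,-0.01,0.105,0.06,0.125,-0.014,0.14,0.075,0.156,-0.018,0.174])

```text
time_s: 2.02
tool_pos: [394.8, -53.3, 173.8]
orientation: [0.332, 0.943, 0.0, 0.0]
ft_force: [-0.3, 0.2, -0.6]
grip_width: 1.0
grasp_force: 0.0
```

Emit:
send_rows(steps=[0.015,0.031,-0.003,0.035,0.03,0.062,-0.006,0.07,0.045,0.093,-0.01,0.105,0.06,0.125,-0.014,0.14,0.075,0.156,-0.018,0.174])

```text
time_s: 2.43
tool_pos: [454.8, 71.6, 159.4]
orientation: [0.065, 0.998, 0.0, 0.0]
ft_force: [0.4, -0.6, -0.7]
grip_width: 0.998
grasp_force: 0.0
```

```bash
cat >> h.py <<'E'
from scipy.spatial.transform import Rotation as Ro
def wrist():
    st=read_state();c=read_camera("wrist");T=np.eye(4);T[:3,:3]=Ro.from_quat(st["orientation"]).as_matrix();T[:3,3]=st["tool_pos"]
    c["W"]=T@c["mount"];return c,st
def wray(c,px):
    px=np.atleast_2d(px).astype(float);v=(px-[c["cx"],c["cy"]])/[c["fx"],c["fy"]];r=np.linalg.norm(v,axis=1,keepdims=True)
    d=np.c_[v/np.maximum(r,1e-9)*np.sin(r),np.cos(r)];return c["W"][:3,3],d@c["W"][:3,:3].T
def wplane(c,px,z):
    o,d=wray(c,px);return o+d*((z-o[2])/d[:,2])[:,None]
def wproj(c,X):
    p=(np.atleast_2d(X)-c["W"][:3,3])@c["W"][:3,:3];r=np.hypot(p[:,0],p[:,1]);th=np.arctan2(r,p[:,2])
    return np.c_[c["cx"]+c["fx"]*th*p[:,0]/r,c["cy"]+c["fy"]*th*p[:,1]/r]
E
python3 - <<'E'
from h import *
c,st=wrist();cv2.imwrite("pics/w1.png",c["color"]);print(c["fx"],c["cx"],c["cy"],np.round(c["mount"],3).tolist())
print(wproj(c,[[453.5,70,11],[453.5,70,26],[588,-86,80],[467,261,196],[558,-82,46]]).round(1))
E
```

```text
371.64829954431775 321.343374287422 243.0690537755085 [[-0.0, -0.955, -0.298, 75.856], [1.0, -0.0, 0.0, -0.598], [-0.0, -0.298, 0.955, -144.365], [0.0, 0.0, 0.0, 1.0]]
[[319.8 223.4]
 [319.7 228.2]
 [163.6 415.8]
 [691.1 297.9]
 [168.9 367. ]]
```

View pics/w1.png

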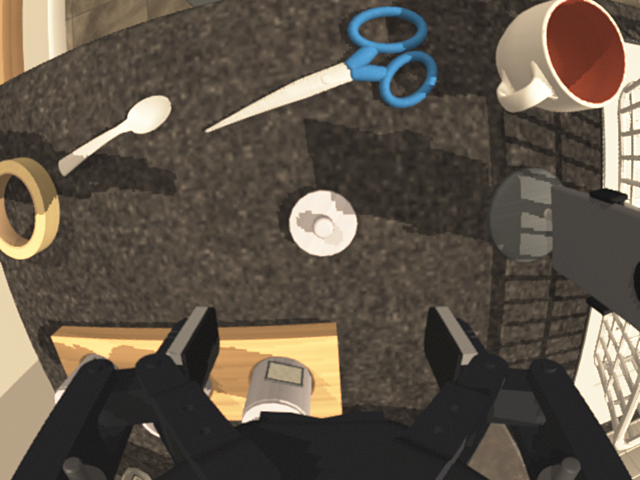

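The wrist view shows the lid's flange centred near (323,223) and its knob near (324,229). The phone's back is at the right edge.

Run:
```python
from h import *
c,st=wrist();g=cv2.cvtColor(c["color"],cv2.COLOR_BGR2GRAY)
m=cv2.inRange(g,95,255);m2=np.zeros_like(m);m2[180:266,280:366]=m[180:266,280:366]
m2=cv2.morphologyEx(m2,cv2.MORPH_OPEN,np.ones((5,5)))
k=cv2.convexHull(max(cv2.findContours(m2,0,1)[0],key=cv2.contourArea))[:,0]
P=wplane(c,k,11)[:,:2].astype(np.float32);print(cv2.minEnclosingCircle(P),P.min(0),P.max(0))
e=cv2.fitEllipse(P);print(e)
print("knob",wplane(c,[324,229],26).round(1),st["tool_pos"].round(1))
```

```text
((454.13818359375, 72.18575286865234), 28.312349319458008) [425.82596   44.382767] [482.09784 100.38029]
((454.0957946777344, 72.31025695800781), (55.85635757446289, 56.31548309326172), 95.49578094482422)
knob [[457.3  77.7  26. ]] [457.3  75.4 159. ]
```

```bash
cat > lid.py <<'E'
from h import *
for i in range(2):
    c,st=wrist();print(st["tool_pos"].round(1),st["joint_vel"].round(3),np.degrees(2*np.arctan2(st["orientation"][1],st["orientation"][0])).round(1))
g=cv2.cvtColor(c["color"],cv2.COLOR_BGR2GRAY)
u,v=wproj(c,[454,71,11])[0].astype(int)
m=cv2.inRange(g,95,255);m2=np.zeros_like(m);m2[v-46:v+46,u-46:u+46]=m[v-46:v+46,u-46:u+46]
m2=cv2.morphologyEx(m2,cv2.MORPH_OPEN,np.ones((5,5)))
k=cv2.convexHull(max(cv2.findContours(m2,0,1)[0],key=cv2.contourArea))[:,0]
P=wplane(c,k,11)[:,:2].astype(np.float32);print(cv2.minEnclosingCircle(P),cv2.fitEllipse(P))
E
python3 lid.py
```

```text
[455.9  73.  159. ] [-0.052 -0.024  0.033 -0.055  0.033  0.036] 172.5
[454.7  71.3 159.1] [-0.039 -0.019  0.023 -0.022  0.014  0.009] 172.3
((454.0863952636719, 72.145263671875), 28.294036865234375) ((454.0562744140625, 72.27339172363281), (55.72707748413086, 56.31510925292969), 104.42768859863281)
```

Emit:
send_rows(steps=[0,0.0026,-0.04,0,0,0.0026,-0.08,0,0,0.0026,-0.12,0,0,0.0026,-0.15,0,0,0.0026,-0.17,0])

```text
time_s: 3.05
tool_pos: [452.2, 70.8, 21.4]
orientation: [0.07, 0.998, -0.0, -0.002]
ft_force: [-1.1, 0.6, 0.6]
grip_width: 0.998
grasp_force: 0.0
```

Emit:
send_rows(steps=[0,0,-0.006,0,0,0,-0.0112,0,0,0,-0.0112,0,0,0,-0.0112,0,0,0,-0.0112,0])

```text
time_s: 3.47
tool_pos: [455.4, 71.9, 15.5]
orientation: [0.068, 0.998, 0.0, 0.001]
ft_force: [0.3, 0.0, 1.1]
grip_width: 0.998
grasp_force: 0.0
```

Emit:
send_rows(steps=[0,0,0,0,0,0,0,0,0,0,0,0,0,0,0,0,0,0,0,0], gripper=0)

```text
time_s: 3.88
tool_pos: [454.4, 72.2, 14.5]
orientation: [0.068, 0.998, 0.0, 0.0]
ft_force: [-0.0, -0.2, 0.7]
grip_width: 0.3
grasp_force: 0.0
```

Emit:
send_rows(steps=[0,0,0,0,0,0,0,0,0,0,0,0,0,0,0,0,0,0,0,0])

```text
time_s: 4.3
tool_pos: [454.4, 72.2, 14.7]
orientation: [0.068, 0.998, 0.0, 0.0]
ft_force: [-1.6, 0.0, 5.7]
grip_width: 0.157
grasp_force: 58.7
```

Emit:
send_rows(steps=[0,0,0.005,0,0,0,0.04,0,0,0,0.09,0,0,0,0.14,0,0,0,0.1875,0])

```text
time_s: 4.72
tool_pos: [453.9, 72.2, 166.1]
orientation: [0.068, 0.998, 0.0, -0.0]
ft_force: [0.9, 0.3, -1.2]
grip_width: 0.164
grasp_force: 58.8
```

Emit:
send_rows(steps=[0.02,-0.017,0,0,0.05,-0.042,0,0,0.08,-0.066,0,0,0.11,-0.09,0,0,0.14,-0.116,0,0])

```text
time_s: 5.13
tool_pos: [567.1, -21.3, 164.3]
orientation: [0.068, 0.998, 0.0, -0.0]
ft_force: [1.7, -0.1, 0.6]
grip_width: 0.159
grasp_force: 58.8
```

Emit:
send_rows(steps=[0.025,-0.021,0,0,0.05,-0.042,0,0,0.075,-0.062,0,0,0.0975,-0.081,0,0,0.0975,-0.081,0,0])

```text
time_s: 5.55
tool_pos: [648.0, -89.0, 163.4]
orientation: [0.069, 0.998, -0.001, 0.002]
ft_force: [1.1, -0.1, 0.1]
grip_width: 0.162
grasp_force: 58.8
```

Emit:
send_rows(steps=[0,0,0,0,0,0,0,0,0,0,0,0,0,0,0,0,0,0,0,0])

```text
time_s: 5.97
tool_pos: [643.8, -84.7, 164.7]
orientation: [0.068, 0.998, 0.0, -0.0]
ft_force: [-0.5, -0.2, -0.5]
grip_width: 0.164
grasp_force: 58.8
```

Run:
```python
from h import *
c,st=wrist();cv2.imwrite("pics/w2.png",c["color"]);print(st["tool_pos"],st["grip_width"],st["joint_pos"].round(2),np.abs(st["joint_vel"]).max())
print(wproj(c,[[588,-86,80],[558,-82,46]]).round(1))
```

```text
[643.7831286  -84.72028084 164.66509083] 0.16386618846181858 [-0.24  0.43  1.44  0.    1.27 -1.67] 0.0034582461419228197
[[307.8 164.3]
 [309.1 117.3]]
```

View pics/w2.png

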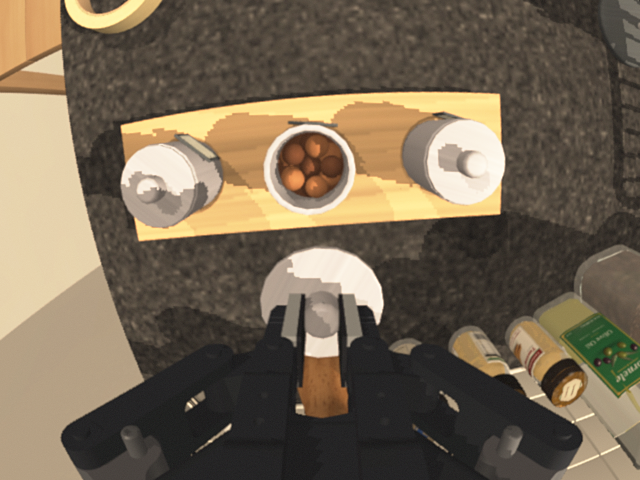

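The open pot's rim is centred near (309.5,169.5), and the lid hangs between the fingers with its knob at (322,315). I'll measure both precisely.

Run:
```python
from h import *
c,st=wrist();im=c["color"];g=cv2.cvtColor(im,cv2.COLOR_BGR2GRAY);h=cv2.cvtColor(im,cv2.COLOR_BGR2HSV)
def circ(cen,r0,r1,z,pred,angs):
    pts=[]
    for a in angs:
        rr=np.arange(r0,r1,.25);x=cen[0]+rr*np.cos(a);y=cen[1]+rr*np.sin(a)
        s=cv2.remap(pred,x.astype(np.float32)[None],y.astype(np.float32)[None],1)[0]
        d=np.convolve(s,[1]*6+[-1]*6,'valid');i=np.argmin(d);pts.append((x[i+6],y[i+6]))
    P=wplane(c,np.array(pts),z)[:,:2]
    for _ in range(3):
        A=np.c_[2*P,np.ones(len(P))];s=np.linalg.lstsq(A,(P**2).sum(1),rcond=None)[0];R=np.sqrt(s[2]+s[0]**2+s[1]**2)
        e=np.hypot(*(P-s[:2]).T)-R;P=P[np.abs(e)<max(1.,1.5*e.std())]
    return s[:2].round(2),R.round(2),e.std().round(2),len(P)
sat=(h[:,:,1]).astype(np.float32);w=255-sat  # metal = low saturation
w=w.astype(np.float32)
# inner bore: nuts vs metal ; outer: metal vs wood (wood saturated)
print("outer",circ((309.5,169.5),36,56,80,-w,np.linspace(0,2*np.pi,90)))
print("outer",circ((309.5,169.5),36,56,80,w,np.linspace(0,2*np.pi,90)))
print("inner",circ((309.5,169.5),28,42,80,w,np.linspace(0,2*np.pi,90)),circ((309.5,169.5),28,42,80,-w,np.linspace(0,2*np.pi,90)))
gg=g.astype(np.float32)
for z in(155,160,165):
  for sg in(1,-1):print("lid",z,sg,circ((322,311),50,75,z,sg*gg,np.linspace(np.pi*1.03,np.pi*1.97,60)))
```

```text
outer (array([592.43, -85.91]), np.float64(24.55), np.float64(0.49), 84)
outer (array([591.25, -85.8 ]), np.float64(28.51), np.float64(0.23), 79)
inner (array([593.38, -84.83]), np.float64(21.4), np.float64(1.15), 62) (array([588.87, -84.63]), np.float64(20.4), np.float64(0.3), 77)
lid 155 1 (array([646.76, -85.7 ]), np.float64(28.81), np.float64(0.19), 60)
lid 155 -1 (array([644.65, -87.66]), np.float64(28.75), np.float64(1.14), 36)
lid 160 1 (array([644.22, -85.36]), np.float64(27.88), np.float64(0.19), 60)
lid 160 -1 (array([642.19, -87.26]), np.float64(27.82), np.float64(1.1), 36)
lid 165 1 (array([641.69, -85.02]), np.float64(26.94), np.float64(0.18), 60)
lid 165 -1 (array([639.72, -86.85]), np.float64(26.89), np.float64(1.06), 36)
```

Emit:
send_rows(steps=[-0.02,-0.0002,0,0,-0.04,-0.0005,0,0,-0.0653,-0.0008,0,0,-0.0653,-0.0008,-0.03,0,-0.0653,-0.0008,-0.06,0])

```text
time_s: 6.48
tool_pos: [592.4, -86.2, 118.1]
orientation: [0.068, 0.998, -0.0, 0.002]
ft_force: [-1.0, -0.2, -0.9]
grip_width: 0.164
grasp_force: 58.8
```

Emit:
send_rows(steps=[0,0,-0.015,0,0,0,-0.018,0,0,0,-0.018,0,0,0,-0.018,0,0,0,-0.018,0])

```text
time_s: 6.9
tool_pos: [593.2, -86.3, 103.3]
orientation: [0.068, 0.998, -0.0, 0.001]
ft_force: [-0.6, -0.4, -1.0]
grip_width: 0.163
grasp_force: 58.8
```

Emit:
send_rows(steps=[0,0,0,0,0,0,0,0,0,0,0,0])

```text
time_s: 7.15
tool_pos: [592.5, -86.2, 102.6]
orientation: [0.068, 0.998, -0.0, 0.001]
ft_force: [-0.4, -0.6, -0.5]
grip_width: 0.161
grasp_force: 58.8
```

Run:
```python
from h import *
c,st=wrist();print(st["tool_pos"].round(2),st["ft_force"].round(1),st["grip_width"].round(3))
g=cv2.resize(c["color"][200:420,200:440],None,fx=2.4,fy=2.4,interpolation=3);cv2.imwrite("pics/w3.png",g)
```

```text
Traceback (most recent call last):
AttributeError: 'float' object has no attribute 'round'
```

Run:
```python
from h import *
c,st=wrist();print(st["tool_pos"].round(2),st["ft_force"].round(1))
g=cv2.resize(c["color"][200:420,200:440],None,fx=2.4,fy=2.4,interpolation=3);cv2.imwrite("pics/w3.png",g)
```

```text
[592.36 -86.12 102.43] [-0.  -0.9 -0. ]
```

View pics/w3.png

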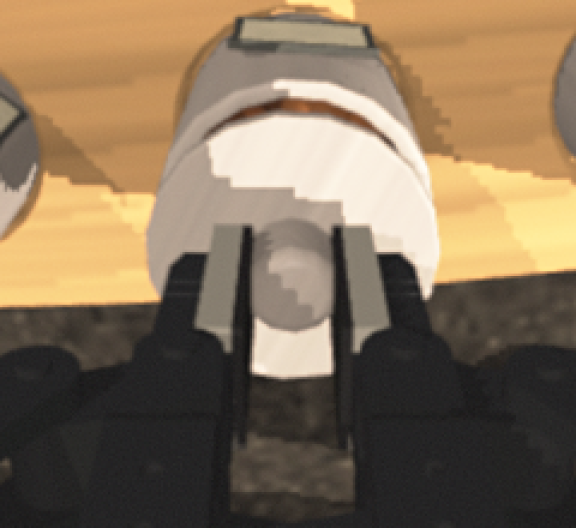

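Emit:
send_rows(steps=[0,0,0,0,0,0,0,0,0,0,0,0,0,0,0,0])

```text
time_s: 7.58
tool_pos: [592.1, -86.1, 101.9]
orientation: [0.068, 0.998, 0.0, -0.0]
ft_force: [0.1, 0.3, -1.6]
grip_width: 0.162
grasp_force: 58.8
```

```bash
cat > arc.py <<'E'
from h import *
c,st=wrist();print(st["tool_pos"].round(2));g=cv2.GaussianBlur(cv2.cvtColor(c["color"],cv2.COLOR_BGR2GRAY),(0,0),.8).astype(np.float32)
def arc(C,R,z,sg,a0,a1,win=5):
    out=[]
    for it in range(3):
        P=[]
        for a in np.radians(np.linspace(a0,a1,60)):
            rr=np.arange(R-win,R+win,.2);X=np.c_[C[0]+rr*np.cos(a),C[1]+rr*np.sin(a),np.full(len(rr),z)]
            p=wproj(c,X).astype(np.float32);s=cv2.remap(g,p[None,:,0],p[None,:,1],1)[0]
            d=sg*(s[4:]-s[:-4]);i=d.argmax();P.append(X[i+2,:2])
        P=np.array(P)
        for _ in range(4):  # fixed radius circle fit
            v=P-C;n=np.hypot(*v.T);u=v/n[:,None];e=n-R;k=np.abs(e-np.median(e))<1.2
            C=C+np.linalg.lstsq(u[k],e[k],rcond=None)[0]
    return C.round(2),e[k].std().round(2),k.sum()
tp=st["tool_pos"]
# angles: 180 = toward robot (visible side)
print("lid flange top",arc(tp[:2].copy(),27.5,tp[2]-3.6,-1,100,260))
print("rim outer",arc(np.array([591.4,-85.8]),28.5,80,-1,130,230),"bore",arc(np.array([591.4,-85.8]),24.5,80,1,150,210,3))
E
python3 arc.py
```

```text
[592.12 -86.09 101.93]
lid flange top (array([591.82, -86.2 ]), np.float64(0.31), np.int64(39))
rim outer (array([592.13, -85.93]), np.float64(0.15), np.int64(46)) bore (array([591.78, -86.34]), np.float64(0.13), np.int64(58))
```

Emit:
send_rows(steps=[0,0,-0.004,0,0,0,-0.008,0,0,0,-0.011,0,0,0,-0.013,0,0,0,-0.013,0])

```text
time_s: 8.05
tool_pos: [591.7, -86.0, 90.9]
orientation: [0.068, 0.998, 0.0, -0.001]
ft_force: [0.3, -0.1, -0.8]
grip_width: 0.16
grasp_force: 58.8
```

Emit:
send_rows(steps=[0,0,-0.002,0,0,0,-0.004,0,0,0,-0.005,0,0,0,-0.005,0,0,0,-0.005,0])

```text
time_s: 8.47
tool_pos: [592.2, -86.1, 87.8]
orientation: [0.068, 0.998, 0.0, 0.0]
ft_force: [-0.6, 1.0, 1.4]
grip_width: 0.161
grasp_force: 58.9
```

```bash
python3 arc.py
```

```text
[592.17 -86.1   87.76]
lid flange top (array([590.  , -85.38]), np.float64(0.26), np.int64(43))
rim outer (array([592.21, -85.84]), np.float64(0.29), np.int64(40)) bore (array([589.24, -86.44]), np.float64(0.21), np.int64(50))
```

Emit:
send_rows(steps=[0,0,0,0,0,0,0,0,0,0,0,0,0,0,0,0,0,0,0,0], gripper=1)

```text
time_s: 8.93
tool_pos: [592.1, -86.1, 87.5]
orientation: [0.068, 0.998, 0.0, 0.0]
ft_force: [-0.9, 0.6, -0.7]
grip_width: 0.858
grasp_force: 0.0
```

Emit:
send_rows(steps=[0,0,0.01,0,0,0,0.03,0,0,0,0.05,0,0,0,0.07,0,0,0,0.08,0])

```text
time_s: 9.35
tool_pos: [593.3, -86.4, 154.2]
orientation: [0.068, 0.998, -0.0, 0.002]
ft_force: [0.9, 1.0, -0.0]
grip_width: 0.998
grasp_force: 0.0
```

Emit:
send_rows(steps=[0,0,0,0,0,0,0,0,0,0,0,0,0,0,0,0,0,0,0,0])

```text
time_s: 9.77
tool_pos: [591.5, -85.9, 150.5]
orientation: [0.068, 0.998, 0.0, -0.001]
ft_force: [0.7, 0.4, -0.5]
grip_width: 1.003
grasp_force: 0.0
```

Run:
```python
from h import *
c,st=wrist();print(st["tool_pos"].round(2))
cv2.imwrite("pics/w4raw.png",c["color"])
g=cv2.resize(c["color"][130:400,190:450],None,fx=2.2,fy=2.2,interpolation=3);cv2.imwrite("pics/w4.png",g)
h=cv2.cvtColor(c["color"],cv2.COLOR_BGR2HSV);u,v=wproj(c,[562,-82,46])[0];print(u,v,wproj(c,[[592,-86,80],[592,-86,84]]))
```

```text
[591.5  -85.93 150.51]
321.82427378984875 198.98054982929335 [[322.13619674 257.74722683]
 [322.15509315 259.9573354 ]]
```

View pics/w4.png

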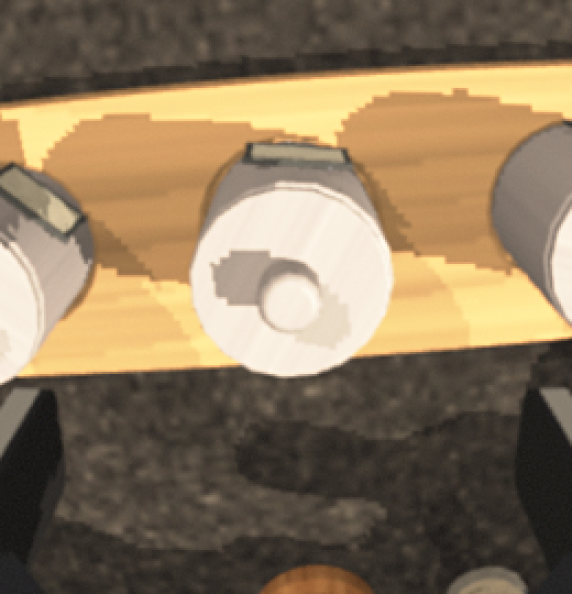

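The lid sits evenly, with the rim ring visible around it. The label frame edges run from about (248,143) to (350,150) and (246,157) to (350,163) in the crop.

Run:
```python
from h import *
c,st=wrist();q=st["orientation"];print(st["tool_pos"].round(2),"a",np.degrees(2*np.arctan2(q[1],q[0])).round(2))
f=lambda p:np.array(p)/2.2+[190,130]
for z,p in((33,[[248,143],[350,150]]),(59,[[246,158],[350,163]])):
    P=wplane(c,f(p),z);d=P[1]-P[0];print(z,P.round(1).tolist(),np.linalg.norm(d).round(1),"label dir",np.degrees(np.arctan2(d[1],d[0])).round(1)+90,P.mean(0).round(1))
# card mask by colour (greenish beige): compare to metal
h=cv2.cvtColor(c["color"],cv2.COLOR_BGR2HSV)[195:206,300:352];print(h[4:9,::5].tolist())
m=cv2.inRange(cv2.cvtColor(c["color"],cv2.COLOR_BGR2HSV),(22,30,60),(50,110,220));m[:190]=0;m[210:]=0;m[:,:298]=0;m[:,355:]=0
k=max(cv2.findContours(m,0,1)[0],key=cv2.contourArea);r=cv2.minAreaRect(k);print(r)
P=wplane(c,[r[0]],46);v=P[0,:2]-[592,-86];print(P,np.hypot(*v),np.degrees(np.arctan2(v[1],v[0])))
# lid vs pot rim from above
```

```text
[591.64 -85.96 150.66] a 172.17
33 [[559.8, -95.5, 33.0], [566.6, -62.9, 33.0]] 33.3 label dir 168.2 [563.2 -79.2  33. ]
59 [[559.9, -94.8, 59.0], [565.5, -64.7, 59.0]] 30.6 label dir 169.4 [562.7 -79.7  59. ]
[[[15, 127, 144], [19, 66, 169], [19, 63, 178], [20, 66, 179], [19, 66, 182], [19, 64, 180], [20, 66, 179], [20, 65, 181], [20, 63, 182], [20, 60, 131], [16, 136, 203]], [[16, 117, 129], [20, 63, 137], [20, 64, 160], [20, 64, 172], [20, 66, 177], [20, 64, 176], [19, 64, 178], [20, 67, 184], [20, 64, 183], [20, 65, 160], [16, 135, 191]], [[15, 87, 111], [21, 49, 99], [19, 50, 139], [19, 61, 142], [21, 59, 150], [19, 61, 154], [21, 61, 163], [19, 66, 181], [19, 64, 179], [19, 67, 175], [15, 132, 176]], [[15, 48, 95], [17, 29, 78], [21, 38, 108], [20, 39, 97], [21, 44, 117], [20, 49, 125], [20, 53, 140], [19, 63, 154], [20, 63, 155], [18, 65, 162], [16, 132, 153]], [[15, 41, 100], [15, 32, 80], [18, 32, 80], [27, 29, 78], [21, 31, 117], [22, 39, 117], [22, 40, 122], [22, 42, 115], [19, 49, 115], [20, 54, 138], [15, 104, 127]]]
((326.5, 203.0), (2.0, 7.0), 90.0)
[[565.39298262 -79.26080025  46.        ]] 27.44722549174067 165.78666516740148
```

Emit:
send_rows(steps=[0,0,0,-0.0217,0,0,-0.03,-0.0217,0,0,-0.06,-0.0217,0,0,-0.09,-0.0217,0,0,-0.115,-0.0217])

```text
time_s: 10.28
tool_pos: [591.4, -85.9, 57.9]
orientation: [0.102, 0.995, 0.0, -0.001]
ft_force: [-1.6, 0.7, 0.1]
grip_width: 0.999
grasp_force: 0.0
```

Emit:
send_rows(steps=[0,0,-0.01,0,0,0,-0.02,0,0,0,-0.0283,0,0,0,-0.0283,0,0,0,-0.0283,0])

```text
time_s: 10.7
tool_pos: [592.6, -86.2, 37.4]
orientation: [0.102, 0.995, -0.0, 0.0]
ft_force: [-0.5, -0.6, 1.0]
grip_width: 0.998
grasp_force: 0.0
```

Emit:
send_rows(steps=[0,0,0,0,0,0,0,0,0,0,0,0,0,0,0,0])

```text
time_s: 11.03
tool_pos: [592.4, -86.2, 37.5]
orientation: [0.102, 0.995, -0.0, 0.001]
ft_force: [-0.8, -0.1, -1.0]
grip_width: 1.002
grasp_force: 0.0
```

Clear descent. Close on the pot.

Emit:
send_rows(steps=[0,0,0,0,0,0,0,0,0,0,0,0,0,0,0,0,0,0,0,0], gripper=0)

```text
time_s: 11.45
tool_pos: [592.4, -85.9, 37.5]
orientation: [0.102, 0.995, 0.0, 0.0]
ft_force: [0.8, 1.8, 5.2]
grip_width: 0.667
grasp_force: 64.2
```

Emit:
send_rows(steps=[0,0,0,0,0,0,0,0,0,0,0,0])

```text
time_s: 11.7
tool_pos: [592.4, -85.9, 37.5]
orientation: [0.102, 0.995, 0.0, 0.0]
ft_force: [-1.3, 1.7, 5.9]
grip_width: 0.664
grasp_force: 64.2
```

Run:
```python
from h import *
c,st=wrist();print(st["tool_pos"].round(2),st["ft_force"].round(1),st["grip_width"],st["grasp_force"])
g=cv2.resize(c["color"][200:440,200:440],None,fx=2.4,fy=2.4,interpolation=3);cv2.imwrite("pics/w5.png",g)
```

```text
[592.44 -85.92  37.53] [-1.3  1.7  5.9] 0.663959583662816 64.18888829648495
```

View pics/w5.png

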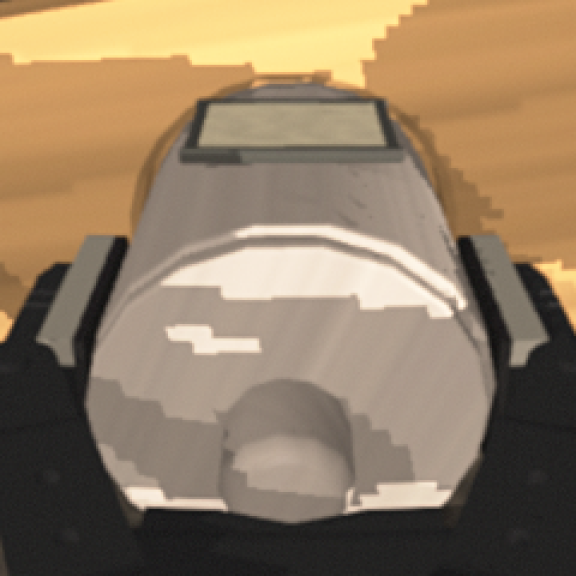

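The lid is seated all round, and the fingers sit on the bare sides, clear of the label, which is square to the gripper. Next I'll lift the pot and carry it to where the wrist camera sees the phone's back.

Emit:
send_rows(steps=[0,0,0.01,0,0,0,0.03,0,0,0,0.055,0,0,0,0.08,0,0,0,0.105,0])

```text
time_s: 12.17
tool_pos: [591.3, -86.1, 121.0]
orientation: [0.102, 0.995, 0.0, -0.001]
ft_force: [-0.3, -0.8, -2.8]
grip_width: 0.663
grasp_force: 65.0
```

Emit:
send_rows(steps=[0,0,0.02,0,0,0,0.035,0,0,0,0.0437,0,-0.008,0.014,0.0437,0,-0.024,0.04,0.0437,0])

```text
time_s: 12.58
tool_pos: [573.7, -55.2, 155.3]
orientation: [0.103, 0.995, -0.0, 0.001]
ft_force: [0.1, 0.7, -2.9]
grip_width: 0.667
grasp_force: 65.1
```

Emit:
send_rows(steps=[-0.02,0.034,0,0,-0.04,0.068,0,0,-0.06,0.102,0,0,-0.08,0.136,0,0,-0.1,0.17,0,0])

```text
time_s: 13.0
tool_pos: [490.1, 83.5, 154.5]
orientation: [0.102, 0.995, 0.0, -0.002]
ft_force: [0.4, 0.1, -3.0]
grip_width: 0.664
grasp_force: 65.1
```

Emit:
send_rows(steps=[-0.015,0.028,0,0,-0.025,0.043,0,0,-0.029,0.0475,0,0,-0.029,0.0475,0,0,-0.029,0.0475,0,0])

```text
time_s: 13.42
tool_pos: [469.4, 119.6, 155.4]
orientation: [0.102, 0.995, -0.0, -0.0]
ft_force: [0.3, 0.9, -2.0]
grip_width: 0.662
grasp_force: 65.1
```

Emit:
send_rows(steps=[0,0,0,0,0,0,0,0,0,0,0,0,0,0,0,0,0,0,0,0])

```text
time_s: 13.83
tool_pos: [470.0, 119.5, 155.8]
orientation: [0.103, 0.995, 0.0, -0.0]
ft_force: [-0.2, 0.5, -2.9]
grip_width: 0.664
grasp_force: 65.1
```

Run:
```python
from h import *
c,st=wrist();q=st["orientation"];print(st["tool_pos"].round(2),q.round(4),"a",np.degrees(2*np.arctan2(q[1],q[0])).round(2),st["ft_force"].round(1),st["grip_width"],np.abs(st["joint_vel"]).max())
print(wproj(c,[[469,257,165],[505,262,196],[432,258,196],[505,262,44],[432,258,44]]).round(0))
cv2.imwrite("pics/w6raw.png",c["color"])
canvas=np.zeros((600,800,3),np.uint8)
canvas[:480,:640]=c["color"]
cv2.imwrite("pics/w6.png",canvas[:480,:640])
```

```text
[470.02 119.45 155.83] [ 0.1027  0.9947  0.     -0.    ] a 168.21 [-0.2  0.5 -2.9] 0.6643980974967391 0.0025527551421235944
[[602. 252.]
 [639. 343.]
 [653. 188.]
 [508. 244.]
 [496. 153.]]
```

Emit:
send_rows(steps=[0,0.01,0,0,0,0.025,0,0,0,0.0375,0,0,0,0.0375,0,0,0,0.0375,0,0])

```text
time_s: 14.3
tool_pos: [469.6, 150.9, 155.8]
orientation: [0.101, 0.995, -0.0, -0.0]
ft_force: [-0.3, -0.8, -2.2]
grip_width: 0.662
grasp_force: 65.1
```

Emit:
send_rows(steps=[0,0,0,0,0,0,0,0,0,0,0,0,0,0,0,0,0,0,0,0])

```text
time_s: 14.72
tool_pos: [469.7, 149.6, 155.9]
orientation: [0.102, 0.995, -0.0, 0.0]
ft_force: [-0.7, -0.9, -3.5]
grip_width: 0.662
grasp_force: 65.1
```

Run:
```python
from h import *
c,st=wrist();print(st["tool_pos"].round(2))
print(wproj(c,[[469,257,165],[505,262,196],[432,258,196],[505,262,44],[432,258,44]]).round(0))
im=c["color"];cv2.imwrite("pics/w6raw.png",im);np.save("w6.npy",dict(c))
canvas=np.zeros((600,800,3),np.uint8)
canvas[:,:520]=cv2.resize(im[130:360,440:640],(522,600),interpolation=3)[:,:520]
canvas[:280,520:]=cv2.resize(im[200:440,200:440],(280,280))
cv2.imwrite("pics/w6.png",canvas)
```

```text
[469.74 149.64 155.89]
[[555. 266.]
 [592. 364.]
 [602. 200.]
 [474. 252.]
 [459. 159.]]
```

View pics/w6.png

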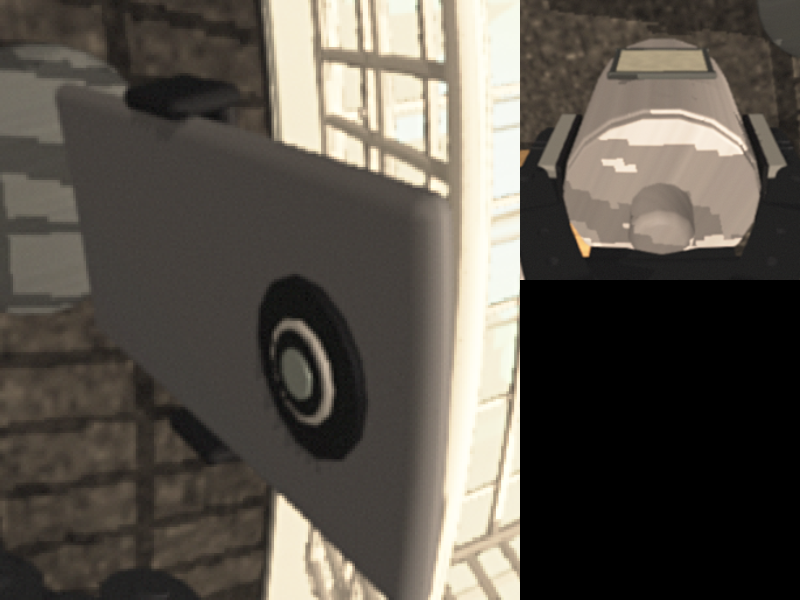

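The lens is at about (297,372) in this crop, raw pixel (553.8,272.6). The phone's bottom edge runs from (60,88) to (97,335), and the pot and lid still look right in the grip.

Run:
```python
from h import *
c=np.load("w6.npy",allow_pickle=True).item();im=c["color"]
f=lambda p:np.array(p,float)/2.609+[440,130]
print("lens",wplane(c,f([[297,372]]),165).round(1),"module",wplane(c,f([[312,367]]),165).round(1))
for z,p in((44,[[58,86],[100,338]]),(196,[[430,197],[412,600]])):
    P=wplane(c,f(p),z);d=P[0]-P[1];print(z,P.round(1).tolist(),np.linalg.norm(d).round(1),d.round(1), P.mean(0).round(1))
# lens disc by brightness
g=cv2.cvtColor(im,cv2.COLOR_BGR2GRAY);sub=g[255:290,540:570];print(sub[::2,::2])
T=wplane(c,np.array([[608,78],[718,75]])*np.array([1,1])*[240/280]*1+0 if 0 else (np.array([[608-520,78],[718-520,75]])*240/280+200),155.89+8.5+13)
d=T[1]-T[0];print("label top edge",T.round(1),np.linalg.norm(d),np.degrees(np.arctan2(d[1],d[0]))+90,"centre dir",np.degrees(np.arctan2(*(T.mean(0)-[469.74,149.64,0])[[1,0]])))
```

```text
lens [[472.1 256.6 165. ]] module [[471.9 259.9 165. ]]
44 [[435.3, 260.0, 44.0], [512.0, 265.6, 44.0]] 76.9 [-76.7  -5.6   0. ] [473.6 262.8  44. ]
196 [[434.2, 259.6, 196.0], [504.2, 265.1, 196.0]] 70.3 [-70.   -5.6   0. ] [469.2 262.3 196. ]
[[ 19  24  16  83 112  96 108 130 145  60  18  23  22  24  21]
 [ 18  20  50  96  40  21  29  79 132 149  56  16  24  20  18]
 [ 14  21  58  61  18  19  14  20  78 131 141  32  17  17  21]
 [ 17  18  47  32  22  24  18  19  29  83 159 106  14  20  25]
 [ 20  14  73  20  22  49  49  26  16  38 132 152  37  18  19]
 [ 26  13  78  19  51  89  88  76  24  21  90 171  97  12  19]
 [ 31  16  49  19  74  89  85  95  69  15  45 147 149  27  19]
 [ 34  16  24  23  74  87  87  86 104  37  25 109 183  80  18]
 [ 42  19  28  26  69  88  85  88 106  74  15  79 175 101  14]
 [ 56  18  21  32  61  86  86  86  91 135  13  49 160 126  15]
 [ 65  31  19  42  43  87  87  87  84 128  27  39 137 142  13]
 [ 63  40  21  19  23  75  87  86  86 117  22  34 119 162  28]
 [ 64  54  17  20  31  52  87  87  87 110  16  26 115 164  53]
 [ 62  58  29  20  56  19  59  89  92  79  16  20 113 154  42]
 [ 65  57  43  17  27  38  17  43  40  18  17  37 120 141  20]
 [ 63  55  54  19  21  54  35  18  16  22  22  59 129 124  16]
 [ 65  61  67  37  20  23  56  34  18  20  23  94 134  93  22]
 [ 66  63  66  54  22  20  33  74  62  55  78 116 116  41  23]]
label top edge [[438.3 139.  177.4]
 [444.2 172.  177.4]] 33.52071712383056 169.87875890351563 centre dir 168.4591911954432
```

Emit:
send_rows(steps=[0.003,-0.02,0,-0.015,0.008,-0.05,0.0004,-0.04,0.014,-0.08,0.0008,-0.07,0.02,-0.11,0.0008,-0.1,0.0239,-0.1278,0.0008,-0.13])

```text
time_s: 15.18
tool_pos: [489.4, 45.4, 156.7]
orientation: [0.305, 0.953, -0.0, 0.001]
ft_force: [-0.1, -0.0, -2.8]
grip_width: 0.664
grasp_force: 65.1
```

Emit:
send_rows(steps=[0,0,0,-0.03,0,0,0,-0.06,0,0,0,-0.09,0,0,0,-0.12,0,0,0,-0.15])

```text
time_s: 15.6
tool_pos: [488.8, 47.4, 156.5]
orientation: [0.518, 0.855, 0.0, 0.0]
ft_force: [0.1, -0.7, -3.2]
grip_width: 0.669
grasp_force: 65.2
```

Emit:
send_rows(steps=[0,0,0,-0.03,0,0,0,-0.06,0,0,0,-0.09,0,0,0,-0.115,0,0,0,-0.1317])

```text
time_s: 16.02
tool_pos: [488.8, 47.5, 156.6]
orientation: [0.682, 0.731, 0.0, 0.0]
ft_force: [-0.4, -0.1, -3.4]
grip_width: 0.661
grasp_force: 65.1
```

Emit:
send_rows(steps=[0,0,0,0,0,0,0,0,0,0,0,0,0,0,0,0,0,0,0,0])

```text
time_s: 16.43
tool_pos: [488.8, 47.7, 156.5]
orientation: [0.681, 0.732, 0.0, 0.0]
ft_force: [-0.2, 0.6, -2.3]
grip_width: 0.666
grasp_force: 65.1
```

Emit:
send_rows(steps=[0,0,0,0,0,0,0,0,0,0,0,0,0,0,0,0,0,0,0,0])

```text
time_s: 16.85
tool_pos: [488.9, 47.7, 156.5]
orientation: [0.681, 0.732, 0.0, 0.0]
ft_force: [0.4, -0.0, -2.8]
grip_width: 0.664
grasp_force: 65.1
```

Run:
```python
from h import *
s=read_camera("scene");c,st=wrist();q=st["orientation"];tp=st["tool_pos"];print(tp.round(2),q.round(4),"a",np.degrees(2*np.arctan2(q[1],q[0])).round(2))
cv2.imwrite("pics/s7raw.png",s["color"]);cv2.imwrite("pics/w7raw.png",c["color"])
for nm,cam,P in(("scene",s,proj),("wrist",c,wproj)):
    n=np.array([-.08,.9968,0]);e=np.array([.9968,.08,0]);A=np.array([488.8,47.3,165.]);z=np.array([0,0,1.])
    print(nm,P(cam,[A+30*n+a*15*e+b*12*z for a,b in((0,0),(-1,1),(1,1),(1,-1),(-1,-1))]).round(1).tolist())
    hs=cv2.cvtColor(cam["color"],cv2.COLOR_BGR2HSV);u,v=P(cam,A+30*n)[0].astype(int)
    print(hs[v,u-16:u+17:4].tolist(),u,v)
```

```text
[488.87  47.69 156.54] [6.809e-01 7.323e-01 0.000e+00 1.000e-04] a 94.17
scene [[321.4, 242.2], [327.2, 242.5], [315.8, 232.8], [315.8, 242.0], [327.0, 251.7]]
[[12, 43, 212], [12, 46, 199], [16, 50, 107], [21, 57, 227], [24, 44, 245], [24, 44, 241], [13, 52, 133], [13, 50, 178], [13, 49, 151]] 321 242
wrist [[320.3, 251.7], [278.2, 262.7], [362.3, 262.0], [356.3, 242.2], [284.5, 242.7]]
[[23, 41, 249], [24, 39, 250], [24, 40, 249], [24, 43, 249], [23, 43, 248], [23, 44, 247], [24, 46, 246], [24, 43, 249], [24, 38, 250]] 320 251
```

Run:
```python
from h import *
s=read_camera("scene");c,st=wrist()
n=np.array([-.08,.9968,0]);e=np.array([.9968,.08,0]);A=np.array([488.8,47.3,165.]);z=np.array([0,0,1.])
obj=np.array([A+30*n+a*14.*e+b*11.*z for a,b in((-1,1),(1,1),(1,-1),(-1,-1))])
for nm,cam,P in(("scene",s,proj),("wrist",c,wproj)):
    im=cam["color"];h=cv2.cvtColor(im,cv2.COLOR_BGR2HSV);u,v=P(cam,A+30*n)[0].astype(int)
    m=cv2.inRange(h,(18,30,215),(30,75,255));w=np.zeros_like(m);r=14 if nm=="scene" else 50;w[v-r:v+r,u-r:u+r]=m[v-r:v+r,u-r:u+r]
    k=max(cv2.findContours(w,0,1)[0],key=cv2.contourArea);M=cv2.moments(k);hull=cv2.convexHull(k)
    q=cv2.approxPolyDP(hull,2 if nm=="scene" else 3,True)[:,0]
    print(nm,cv2.contourArea(k),"centroid",M["m10"]/M["m00"],M["m01"]/M["m00"],q.tolist());print("pred",P(cam,obj).round(1).tolist(),P(cam,A+30*n).round(1))
    if nm=="wrist":
        q=q.astype(float)
        o,d=wray(cam,q); 
        for i in range(len(q)):  # intersect each corner ray with predicted label plane
            t=((A+30*n-o)@n)/(d[i]@n);X=o+d[i]*t-(A+30*n);print("  corner e,z:",(X@e).round(1),X[2].round(1))
# label yaw + distance: top/bottom edges at known heights
        for zz,sel in((165+11,q[q[:,1]>M["m01"]/M["m00"]]),(165-11,q[q[:,1]<M["m01"]/M["m00"]])):
            X=wplane(cam,sel,zz);X=X[X[:,0].argsort()];dd=X[-1]-X[0];print("  edge",zz,X.round(1).tolist(),np.linalg.norm(dd).round(1),"label dir",90+np.degrees(np.arctan2(dd[1],dd[0])).round(2))
```

```text
scene 62.5 centroid 321.5466666666666 242.12533333333332 [[317, 235], [326, 242], [326, 249], [317, 242]]
pred [[326.8, 242.6], [316.2, 233.5], [316.2, 241.9], [326.6, 251.0]] [[321.4 242.2]]
wrist 1227.0 centroid 321.0586797066015 251.69627818527573 [[359, 260], [283, 260], [288, 243], [354, 243]]
pred [[281.4, 261.7], [359.3, 261.1], [354.2, 242.9], [286.7, 243.4]] [[320.4 251.6]]
  corner e,z: 14.0 9.9
  corner e,z: -13.6 9.2
  corner e,z: -13.5 -11.6
  corner e,z: 13.9 -10.9
  edge 176 [[473.0, 76.8, 176.0], [500.2, 78.7, 176.0]] 27.2 label dir 94.13
  edge 154 [[473.0, 76.3, 154.0], [500.3, 78.3, 154.0]] 27.4 label dir 94.13
```

Both views put the label within a millimetre of the target and within about half a degree of square. The pot is steady, so I'm handing in.

```bash
python3 -c "
from rig import *
s=read_state();print(s['time_s'],s['grip_width'],abs(s['joint_vel']).max());print(close_job())"
```

```text
17.05 0.6655898304715986 0.0013742996804172272
the job is handed in; nothing more can be done
None
```

The job is handed in at 17 s: the lid is seated on the pot, and the arm is holding the pot upright with its label about 18 cm from the lens, centred, facing it and clear of the fingers; the other two pots and the phone were not touched.

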